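Feel for an empty bay and load the test cassette

TASK

Some bays of the cassette block are already taken underneath, and they all look alike: before touching the blue cassette, press the white bay plates down until you find one that sinks, which is an empty bay. Then draw the cassette out of the reader by its protruding end, set it down flat on the bench and let go, take it again by its fin, tuck its orange toe under the yellow lip of an empty bay and lower the other end until it lies flat and fully home. Leave it there, and leave the jars, the bottle and the marker where they stand.

Things in the scene. Friction and masses are not known exactly. Their poses are not given: they have to be found in the camera images.
- rack: Blue-painted cassette block fixed on the bench, 191 (x) by 165 (y) by 36 mm high, a 2 by 3 grid of bays; origin under its centre on the bench, z up. Each bay: 85 mm long (x) by 47 mm wide inside, wall tops 36 mm above the bench. At the -x end (robot's side) of every bay a yellow lip reaches 9 mm into the bay, underside 29.5 mm, top 34 mm above the bench. Two of the six bays are empty.
- reader: White cassette reader fixed on the bench, front facing its own -x; origin under its middle on the bench. Body (130 mm high, 170 wide) spans x -30 to +110 mm; a low hood (61 mm high, 90 wide) spans x -100 to -30 mm, with an open mouth at x = -100 mm, 60 mm wide, from a ledge 6 mm above the bench to a ceiling at 56 mm. The cassette lies in it, heel sticking out about 34 mm.
- cassette_body (a point): Centre of the cassette's flat body, 6 mm above its underside. Blue body 80 mm long (x), 42 mm wide (y), 12 mm thick, about 0.12 kg; x points to the thick heel (+40 mm), z up. The last 13 mm at the other end (x -40 to -27 mm) is the orange toe, only 6 mm thick, its underside level with the body's. Starts in the reader's mouth, underside 6 mm above the bench, heel outwards.
- cassette_fin (a point): Middle point of the cassette's upright fin, 37 mm above the cassette's underside and at x = -10 mm, y = 0 of it. The fin is 28 mm long (x, from -24 to +4 mm), 10 mm thick (y), from 12 to 46 mm above the underside; same axes as cassette_body. Under the reader's hood at the start.
- bay1 (a point): Where the cassette body's centre lies when fully home in bay 1 (near row seen from the robot, left (+y)): mid-bay, 26 mm above the bench (cassette's underside at 20 mm). Axes as the block's; the cassette goes in with its x along the block's x, toe under the lip at the bay's -x end.
- bay2 (a point): Where the cassette body's centre lies when fully home in bay 2 (near row seen from the robot, middle): mid-bay, 26 mm above the bench (cassette's underside at 20 mm). Axes as the block's; the cassette goes in with its x along the block's x, toe under the lip at the bay's -x end.
- bay3 (a point): Where the cassette body's centre lies when fully home in bay 3 (near row seen from the robot, right (-y)): mid-bay, 26 mm above the bench (cassette's underside at 20 mm). Axes as the block's; the cassette goes in with its x along the block's x, toe under the lip at the bay's -x end.
- bay4 (a point): Where the cassette body's centre lies when fully home in bay 4 (far row seen from the robot, left (+y)): mid-bay, 26 mm above the bench (cassette's underside at 20 mm). Axes as the block's; the cassette goes in with its x along the block's x, toe under the lip at the bay's -x end.
- bay5 (a point): Where the cassette body's centre lies when fully home in bay 5 (far row seen from the robot, middle): mid-bay, 26 mm above the bench (cassette's underside at 20 mm). Axes as the block's; the cassette goes in with its x along the block's x, toe under the lip at the bay's -x end.
- bay6 (a point): Where the cassette body's centre lies when fully home in bay 6 (far row seen from the robot, right (-y)): mid-bay, 26 mm above the bench (cassette's underside at 20 mm). Axes as the block's; the cassette goes in with its x along the block's x, toe under the lip at the bay's -x end.
- plate1 (a joint): How far the white sprung floor plate of bay 1 is pushed down, m. The plate is 71 by 44 mm, its middle 5.5 mm to +x of the bay's middle, its top 35 mm above the bench at rest (0). In an empty bay it sinks 0.015 under less than 1 N and springs back when let go; in a taken bay it stops firmly within about 0.002. All plates look alike.
- plate2 (a joint): How far the white sprung floor plate of bay 2 is pushed down, m. The plate is 71 by 44 mm, its middle 5.5 mm to +x of the bay's middle, its top 35 mm above the bench at rest (0). In an empty bay it sinks 0.015 under less than 1 N and springs back when let go; in a taken bay it stops firmly within about 0.002. All plates look alike.
- plate3 (a joint): How far the white sprung floor plate of bay 3 is pushed down, m. The plate is 71 by 44 mm, its middle 5.5 mm to +x of the bay's middle, its top 35 mm above the bench at rest (0). In an empty bay it sinks 0.015 under less than 1 N and springs back when let go; in a taken bay it stops firmly within about 0.002. All plates look alike.
- plate4 (a joint): How far the white sprung floor plate of bay 4 is pushed down, m. The plate is 71 by 44 mm, its middle 5.5 mm to +x of the bay's middle, its top 35 mm above the bench at rest (0). In an empty bay it sinks 0.015 under less than 1 N and springs back when let go; in a taken bay it stops firmly within about 0.002. All plates look alike.
- plate5 (a joint): How far the white sprung floor plate of bay 5 is pushed down, m. The plate is 71 by 44 mm, its middle 5.5 mm to +x of the bay's middle, its top 35 mm above the bench at rest (0). In an empty bay it sinks 0.015 under less than 1 N and springs back when let go; in a taken bay it stops firmly within about 0.002. All plates look alike.
- plate6 (a joint): How far the white sprung floor plate of bay 6 is pushed down, m. The plate is 71 by 44 mm, its middle 5.5 mm to +x of the bay's middle, its top 35 mm above the bench at rest (0). In an empty bay it sinks 0.015 under less than 1 N and springs back when let go; in a taken bay it stops firmly within about 0.002. All plates look alike.
- jar_a: Blue-lidded specimen jar, 44 mm across, 48 mm high, a bystander; origin under its centre.
- jar_b: Blue-lidded specimen jar, 44 mm across, 48 mm high, a bystander; origin under its centre.
- strip_bottle: Black bottle of test strips, 48 mm across, 110 mm high, a bystander; origin under its centre.
- marker: White marker pen with green cap, 130 mm long, 13 mm thick, lying, a bystander; origin under its middle.
Not all that is in view belongs to the job. There is more than one size of the part that bears cassette_body; the job needs the middle-sized.

How it is judged:
On the way, in this order (a step that is already met when the one before it is completed fails the run):
1. with the cassette still in the reader, a plate is pressed down at least 9 mm: an empty bay is found (distance of cassette_body from where it was at the start of the episode below 0.015 m and value of joint any of plate1, plate2, plate3, plate4, plate5, plate6 above 0.009 m), for 0.05 s.
2. the cassette lies flat on the bench, wholly out of the reader, let go (height (world z) of cassette_body below 0.01 m and angle between cassette_body's own z axis and vertical below 0.08 rad and x of cassette_body in the frame of reader below -0.14 m and contact force between the fingers and cassette below 0.1 N), for 0.2 s.
At the end, for the whole second after the job is handed in: The cassette lies at rest and released, fully home in an empty bay with its toe under the lip: body centre within 6.5 mm of that bay's point, tilted less than 0.05 rad ((distance between cassette_body and bay1 below 0.0065 m or distance between cassette_body and bay2 below 0.0065 m or distance between cassette_body and bay3 below 0.0065 m or distance between cassette_body and bay4 below 0.0065 m or distance between cassette_body and bay5 below 0.0065 m or distance between cassette_body and bay6 below 0.0065 m) and angle between cassette_body's own z axis and vertical below 0.05 rad and linear speed of cassette below 0.02 m/s and contact force between the fingers and cassette below 0.1 N); the robot touches nothing.
It fails at once if the jar_a is moved more than 3 cm (distance of jar_a from where it was at the start of the episode above 0.03 m).
It fails at once if the jar_b is moved more than 3 cm (distance of jar_b from where it was at the start of the episode above 0.03 m).
It fails at once if the strip_bottle is moved more than 3 cm (distance of strip_bottle from where it was at the start of the episode above 0.03 m).
It fails at once if the marker is moved more than 3 cm (distance of marker from where it was at the start of the episode above 0.03 m).
It also fails if it takes over 72 s, if anything falls off the work surface, if the arm or the gripper's body presses on something with over 40 N, if the wrist force passes 120 N, or if a joint passes its speed limit or range.

ROBOT

A 6-joint arm with a two-finger parallel gripper is mounted at the origin on the work surface. World frame = base frame: x ahead of the robot, y to its left, z up, the work surface at z = 0. Lengths are in m, angles in rad, forces in N, time in s.
With the tool pointing down it reaches from about 0.225 to 0.875 m from the base axis. Payload 3.4 kg.
Tool frame: the origin (TCP) lies at the very end of the fingers, on their centre line; the grasp point (between the pads) lies 19 mm behind it; z points along the fingers, y is the direction in which the jaws open and shut (so a half turn about z gives the same grasp; the last joint's range is limited). The gripper opens to 85 mm and grips with 20 to 120 N. Pads are 22 mm wide; open, the fingers measure 114 mm over their backs; the gripper's body (76 mm by 85 mm) begins 54 mm behind the grasp point. The pads swing forward as they close: fully open they stand 13 mm farther back than shut.
Start: joints at [-1.399, 0.276, 1.505, -0, 1.361, -0.121], TCP at [0.166, -0.551, 0.202] pointing down, gripper open.
Joint ranges: [-2.89, 2.89], [-0.75, 2.08], [0.22, 2.7], [-1.18, 4.32], [0.11, 2.71], [-2.7, 2.7]. Speed limits (rad/s): [2.57, 2.57, 3.14, 3.14, 3.14, 3.14].

INTERFACE

Orientations are given as a unit quaternion [w, x, y, z].
In Python, from rig import manip, viewer, job gives the robot as it stands.
- The arm moves only by the shell command python3 -m crank 'ROWS' [OPENING] [FORCE]. ROWS is JSON, a list of rows, each a list of 6 numbers: the shift along the tool's x, y, z in m, then the turn, a rotation vector about the tool's x, y, z in degrees. In form: [[dx, dy, dz, rx, ry, rz], ...]. A call has 1 to 20 rows; each row is the pose to reach, as a shift and turn from the pose measured when the call began, along the tool's axes at that moment; what a row does not reach only later rows make up. A row lasts 1/8 s, in which the tool goes at most 62.5 mm and 10.7 degrees, less where a joint would pass 70% of its speed; a pose out of reach is approached as far as the arm can. A call with a gripper value outside its range is refused whole. OPENING is the opening, from 0 (shut) to 1 (fully open), set as the call begins (- or left out, the last holds). The fingers move at their own pace and stop on an object; FORCE is the grip in N (left out, the last holds). Time passes only in rows, so rows that repeat a pose let the fingers close. It gives the time, the measured TCP pose, the force and the opening at its end, in the units of the state.
- manip.get_state(): the state, without advancing time (a new reading comes with each control period).
- viewer.get_image(name): name is "scene" or "side" or "wrist"; returns a dict with "frame" (480x640x3 uint8, blue, green, red), "range_z" (480x640 float32, m along the optical axis (not along the pixel's ray), 0 where there is no reading), "intrinsics" (3x3 intrinsics, pixels), "world_from_camera" (4x4, takes a point from camera to world coordinates); the wrist camera has in their place "mount" (4x4, takes a point from camera to tool coordinates, whose origin is the TCP and whose axes are the flange's). Camera axes: x right, y up, looking along -z (the intrinsics and any distortion apply to the point x, -y, -z); pixel columns grow to the right and rows downward; lengths in m; the calibration is good to about 2 mm. A picture is of the moment at which its call begins: read the wrist's pose just before it.
- job.sign_off(): hands the job in, once; it reports no verdict.
The state is a dict: "clock": time; "qpos": joint angles; "qd": joint speeds; "effort": joint torques, N m; "position": TCP position; "ee_rot": TCP orientation; "contact_force": force on the tool from outside, world axes, zero at the start; "moment": the same for the moment, N m; "width": finger opening in m.
Only numpy, scipy, OpenCV 4.12 (cv2) and the standard library are available. Lean on these libraries where they do the work, as an engineer would, in place of code of your own. Each camera call takes 0.05 s, during which the arm holds its last target. There are 200 camera calls.

## Working session

There is one attempt and no reset: what is moved stays moved. The work goes in short steps, Python scripts to look and compute and a shell command to move; the robot and the scene stay as the last step left them, time stands still between calls to the robot, and variables do not carry over. Pictures are saved under pics/ and viewed, about 8 in all and at most 12, crops included, and the job is handed in when it is done.

```bash
ls; mkdir -p pics; cat > h.py <<'E'
import numpy as np, cv2
from rig import manip, viewer, job
from scipy.spatial.transform import Rotation as R
def st():
    s=manip.get_state(); return s
def rot(s):
    q=s["ee_rot"]; return R.from_quat([q[1],q[2],q[3],q[0]]).as_matrix()
def grab(name):
    s=st(); im=viewer.get_image(name)
    if name=="wrist":
        T=np.eye(4); T[:3,:3]=rot(s); T[:3,3]=s["position"]; im["T"]=T@np.array(im["mount"])
    else: im["T"]=np.array(im["world_from_camera"])
    return im
def pts(im):
    K=np.array(im["intrinsics"]); z=im["range_z"]; v,u=np.mgrid[:z.shape[0],:z.shape[1]]
    p=np.stack([(u-K[0,2])/K[0,0]*z,-(v-K[1,2])/K[1,1]*z,-z],-1)
    return p@im["T"][:3,:3].T+im["T"][:3,3]
def ray(im,u,v,h):
    K=np.array(im["intrinsics"]); d=im["T"][:3,:3]@np.array([(u-K[0,2])/K[0,0],-(v-K[1,2])/K[1,1],-1]); o=im["T"][:3,3]
    return o+d*(h-o[2])/d[2]
E
python3 - <<'E'
from h import *
print(st())
for n in("scene","side"):
    im=grab(n); cv2.imwrite(f"pics/{n}0.png",im["frame"]); np.save(f"{n}0.npy",pts(im)); print(n,im["T"].round(3).tolist(),[ (k,v.tolist()) for k,v in im.items() if k not in("frame","range_z","T","world_from_camera") and hasattr(v,'tolist')])
E
```

```text
pics
{'clock': 0.0, 'qpos': array([-1.39898586e+00,  2.76587573e-01,  1.50616701e+00, -3.47738195e-05,
        1.36068837e+00, -1.21011316e-01]), 'qd': array([ 0.00125196, -0.00067541,  0.00046773, -0.0008306 ,  0.00120602,
       -0.00173575]), 'effort': array([ 1.89547507e-03, -4.16767681e+01, -2.45807236e+01,  4.82751511e-04,
        1.10725666e-02, -1.01765184e-05]), 'position': array([ 0.1658492, -0.5499371,  0.2006305]), 'ee_rot': array([-9.24416268e-04,  9.89300103e-01,  1.45891911e-01, -4.04914983e-05]), 'contact_force': array([ 0.64833297, -0.2498964 , -0.26885102]), 'moment': array([0.07019549, 0.02419154, 0.00935574]), 'width': 0.08565300885734077}
scene [[0.253, -0.755, 0.606, 1.186], [0.968, 0.194, -0.162, -0.17], [0.005, 0.627, 0.779, 0.879], [0.0, 0.0, 0.0, 1.0]] [('intrinsics', [[530.3277218161533, 0.0, 328.69226606420193], [0.0, 530.3277218161533, 238.01060462043569], [0.0, 0.0, 1.0]])]
side [[0.98, 0.101, -0.172, 0.338], [-0.198, 0.587, -0.785, -0.969], [0.022, 0.803, 0.595, 0.817], [0.0, 0.0, 0.0, 1.0]] [('intrinsics', [[603.1366947952079, 0.0, 315.4575682199173], [0.0, 603.1366947952079, 235.42498161629533], [0.0, 0.0, 1.0]])]
```

View pics/scene0.png

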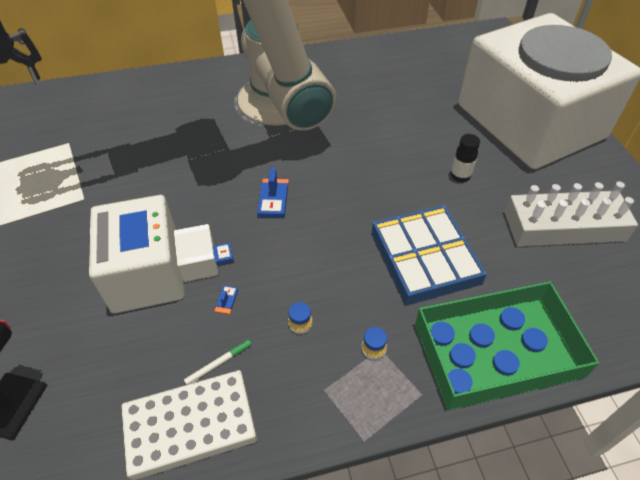

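View pics/side0.png

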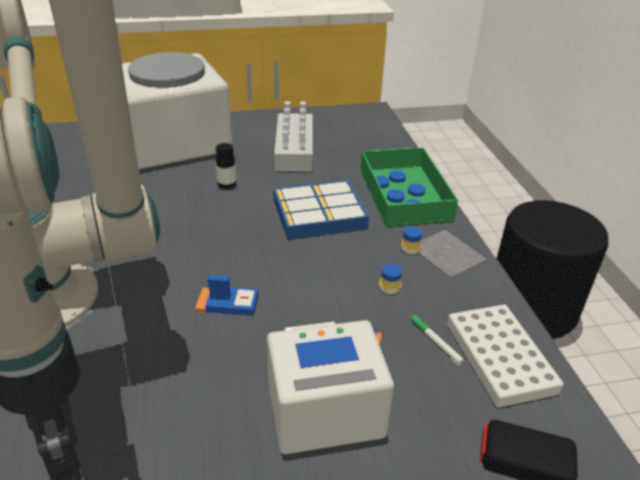

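Scene view: the reader is at (140,250), its hood points right, and the cassette heel is at (223,254). The decoy cassettes are at (272,195) and (228,298), and the rack is at (428,252). The jars are at (300,318) and (375,343), the bottle at (465,158) and the marker at (218,362).

```bash
cat > m.py <<'E'
from h import *
P=np.load("scene0.npy"); im=cv2.imread("pics/scene0.png"); hsv=cv2.cvtColor(im,cv2.COLOR_BGR2HSV)
V,U=np.mgrid[:480,:640]
def box(u0,u1,v0,v1): return (U>=u0)&(U<=u1)&(V>=v0)&(V<=v1)
def rect(m,n):
    q=P[m][:,:2].astype(np.float32)
    (c,s,a)=cv2.minAreaRect(q*1000); print(n,m.sum(),np.round(c,1),np.round(s,1),round(a,2),'z',np.percentile(P[m][:,2],[5,50,95]).round(4))
z=P[...,2]
rect(box(365,492,200,305)&(z>.030)&(z<.045),"rack")
rect(box(80,190,190,310)&(z>.125)&(z<.14),"readerbody")
rect(box(170,222,220,285)&(z>.055)&(z<.068),"hood")
blue=(hsv[...,0]>100)&(hsv[...,0]<130)&(hsv[...,1]>130)
rect(box(205,240,238,268)&(z>.010)&(z<.03),"heel")
rect(box(250,295,165,220)&(z>.006)&(z<.022),"bigcas")
rect(box(210,242,280,318)&(z>.006)&(z<.022),"smallcas")
rect(box(285,315,300,315)&(z>.04)&(z<.055),"jar1")
rect(box(360,390,325,345)&(z>.04)&(z<.055),"jar2")
rect(box(450,485,130,185)&(z>.02)&(z<.13),"bottle")
rect(box(180,255,335,385)&(z>.007)&(z<.03),"marker")
# yellow lips
yel=(hsv[...,0]>18)&(hsv[...,0]<32)&(hsv[...,1]>150)&box(365,492,200,305)
print("yellow mean",P[yel].mean(0).round(4))
E
python3 m.py
```

```text
rack 6090 [630.2 192.9] [251.1 168.3] 2.63 z [0.0308 0.0334 0.0363]
readerbody 5255 [ 499.4 -366.2] [138.  171.1] 89.91 z [0.1265 0.1293 0.132 ]
hood 1419 [ 506.9 -264.8] [ 80.6 160.5] 84.46 z [0.0567 0.0598 0.0628]
heel 335 [ 501.2 -211.4] [79.8 36.1] 0.13 z [0.0129 0.017  0.0205]
bigcas 849 [363.4 -81.5] [ 60.5 117.2] 74.11 z [0.0078 0.0153 0.0186]
smallcas 229 [ 601.1 -217.1] [30.1 49.1] 64.4 z [0.0063 0.0081 0.0162]
jar1 239 [686.5 -91. ] [39.4 28.3] 72.19 z [0.0442 0.0468 0.0494]
jar2 348 [773.6  25.4] [38.8 36.9] 73.49 z [0.0438 0.0468 0.0491]
bottle 848 [399.6 358.3] [46.3 47.9] 0.85 z [0.027  0.0773 0.1088]
marker 751 [ 763.5 -238.1] [ 80.5 129.8] 22.11 z [0.008  0.0123 0.0297]
yellow mean [0.5709 0.1918 0.0387]
```

```bash
cat >> m.py <<'E'
print('----')
def mor(m,n,k=5):
    m=cv2.morphologyEx(m.astype(np.uint8),cv2.MORPH_OPEN,np.ones((k,k)))
    n_,l,s,_=cv2.connectedComponentsWithStats(m); m=l==1+s[1:,4].argmax()
    rect(m,n); return m
sat=(hsv[...,1]<60)
mor(box(365,492,200,305)&(z>.030)&(z<.042),"rack")
mor(box(80,190,190,310)&(z>.12)&(z<.14),"readerbody")
mor(box(170,222,220,285)&(z>.054)&(z<.068),"hood")
mor(box(205,240,238,268)&(z>.0145)&(z<.022),"heel",3)
w=box(365,492,200,305)&(hsv[...,1]<60)&(hsv[...,2]>150)
n,l,s,c=cv2.connectedComponentsWithStats(cv2.erode(w.astype(np.uint8),np.ones((2,2))))
for i in range(1,n):
    if s[i,4]>100: print('plate',c[i].round(1),s[i,4],P[l==i].mean(0).round(4))
n,l,s,c=cv2.connectedComponentsWithStats(yel.astype(np.uint8))
for i in range(1,n):
    if s[i,4]>30: print('lip',c[i].round(1),s[i,4],P[l==i].mean(0).round(4))
E
python3 m.py | sed '1,/----/d'
```

```text
rack 4820 [602.  191.2] [194.6 167.5] 2.3 z [0.0308 0.0334 0.0361]
readerbody 5518 [ 498.4 -366.8] [172.1 140.3] 0.68 z [0.1251 0.1292 0.132 ]
hood 1340 [ 499.4 -262.2] [98.1 70.4] 0.14 z [0.057  0.0598 0.0625]
heel 240 [ 497.6 -211.5] [43.8 34.6] 2.02 z [0.015  0.0173 0.0202]
plate [442.9 227.8] 517 [0.5647 0.2407 0.0379]
plate [419.5 233.5] 529 [0.5636 0.1902 0.0331]
plate [395.8 239.5] 547 [0.5675 0.1369 0.0347]
plate [462.8 261.6] 608 [0.6553 0.2455 0.0374]
plate [438.5 268.1] 625 [0.6573 0.1937 0.0361]
plate [413.5 274.7] 646 [0.6613 0.1399 0.0385]
```

```bash
cat > to.py <<'E'
import sys
from h import *
# to.py x y z yaw_toolx_deg [pitch: deg about tool y]  -> shift, turn
x,y,z,yaw=map(float,sys.argv[1:5]); p=float(sys.argv[5]) if len(sys.argv)>5 else 0
s=st(); M=rot(s)
G=R.from_euler('z',yaw,degrees=True).as_matrix()@np.diag([1,-1,-1])@R.from_euler('y',p,degrees=True).as_matrix()
d=M.T@(np.array([x,y,z])-s["position"]); r=R.from_matrix(M.T@G).as_rotvec(degrees=True)
print("mm",(d*1000).round(1),"deg",r.round(2),"t",round(s["clock"],2),"pos",s["position"].round(4),"F",s["contact_force"].round(1),"w",round(s["width"],4))
E
python3 to.py .567 .138 .06 2.2
```

```text
mm [ 582.6 -542.7  141.7] deg [-0.09 -0.   14.58] t 0.1 pos [ 0.1659 -0.55    0.2007] F [0.3 0.6 0.6] w 0.0852
```

```bash
python3 -m crank '[[0.583,-0.543,0.0,0,0,14.6],[0.583,-0.543,0.0,0,0,14.6],[0.583,-0.543,0.0,0,0,14.6],[0.583,-0.543,0.0,0,0,14.6],[0.583,-0.543,0.0,0,0,14.6],[0.583,-0.543,0.0,0,0,14.6],[0.583,-0.543,0.0,0,0,14.6],[0.583,-0.543,0.0,0,0,14.6],[0.583,-0.543,0.0,0,0,14.6],[0.583,-0.543,0.0,0,0,14.6],[0.583,-0.543,0.0,0,0,14.6],[0.583,-0.543,0.0,0,0,14.6],[0.583,-0.543,0.05,0,0,14.6],[0.583,-0.543,0.1,0,0,14.6],[0.583,-0.543,0.14,0,0,14.6],[0.583,-0.543,0.14,0,0,14.6]]' 0 40; python3 to.py .567 .138 .04 2.2
```

```text
clock: 2.1
position: [0.5639, 0.1382, 0.0582]
ee_rot: [-0.0, 1.0, 0.019, -0.005]
contact_force: [0.1, 0.5, 1.1]
width: 0.0002
mm [ 3.3  0.3 18.2] deg [-0.05  0.52  0.  ] t 2.1 pos [0.5639 0.1382 0.0582] F [0.1 0.5 1.1] w 0.0002
```

```bash
python3 -m crank '[[0.003,0,0.018,0,0,0],[0.003,0,0.022,0,0,0],[0.003,0,0.025,0,0,0],[0.003,0,0.027,0,0,0],[0.003,0,0.027,0,0,0]]'
```

```text
clock: 2.72
position: [0.5669, 0.1383, 0.0316]
ee_rot: [-0.0, 1.0, 0.019, -0.004]
contact_force: [-0.1, 0.3, 0.6]
width: -0.0004
```

```bash
python3 -m crank '[[0,0,0.002,0,0,0],[0,0,0.004,0,0,0],[0,0,0.004,0,0,0]]'
```

```text
clock: 3.1
position: [0.5666, 0.1383, 0.0274]
ee_rot: [-0.0, 1.0, 0.019, -0.004]
contact_force: [0.4, -0.2, -0.5]
width: -0.0
```

```bash
python3 -m crank '[[0,0,0.003,0,0,0],[0,0,0.006,0,0,0],[0,0,0.006,0,0,0],[0,0,0.006,0,0,0]]'; python3 - <<'E'
from h import *
im=grab("scene"); cv2.imwrite("pics/press.png",cv2.resize(im["frame"][180:320,340:510],None,fx=4,fy=4))
E
```

```text
clock: 3.6
position: [0.5666, 0.1383, 0.0214]
ee_rot: [-0.0, 1.0, 0.019, -0.004]
contact_force: [0.3, -0.0, 0.3]
width: 0.0003
```

View pics/press.png

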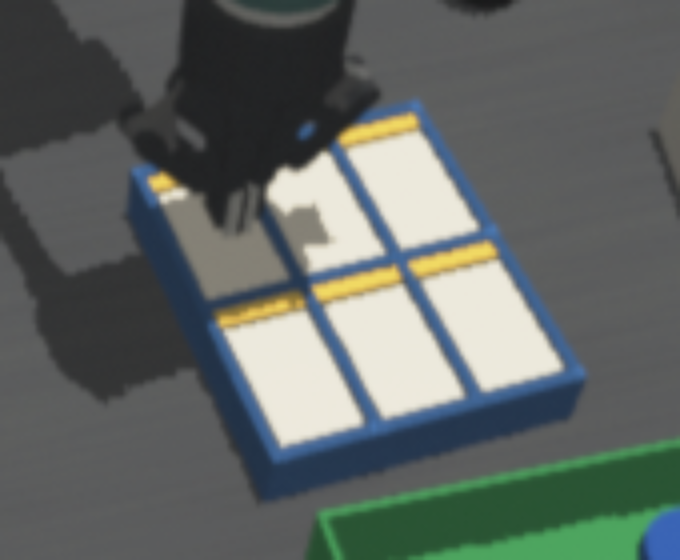

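Bay 3 (near right, around (235,250) in the crop) has sunk under the fingers, so it's empty. I'll rise and look closer with the wrist camera.

```bash
python3 -m crank '[[0,0,-0.06,0,0,0],[-0.03,0,-0.12,0,0,0],[-0.06,0,-0.18,0,0,0],[-0.06,0,-0.2,0,0,0],[-0.06,0,-0.2,0,0,0]]' 0.75; python3 - <<'E'
from h import *
im=grab("wrist"); np.save("w1.npy",pts(im)); cv2.imwrite("pics/w1.png",im["frame"]); print(np.array(im["mount"]).round(3), im["intrinsics"])
np.savez("w1.npz",T=im["T"],K=im["intrinsics"])
E
```

```text
clock: 4.28
position: [0.5097, 0.1362, 0.2249]
ee_rot: [-0.001, 1.0, 0.019, -0.001]
contact_force: [-0.3, -0.4, -0.1]
width: 0.0641
[[ 0.     0.965  0.263  0.067]
 [ 1.    -0.    -0.001 -0.001]
 [-0.001  0.263 -0.965 -0.171]
 [ 0.     0.     0.     1.   ]] [[413.8175854    0.         319.80464582]
 [  0.         413.8175854  237.07589916]
 [  0.           0.           1.        ]]
```

View pics/w1.png

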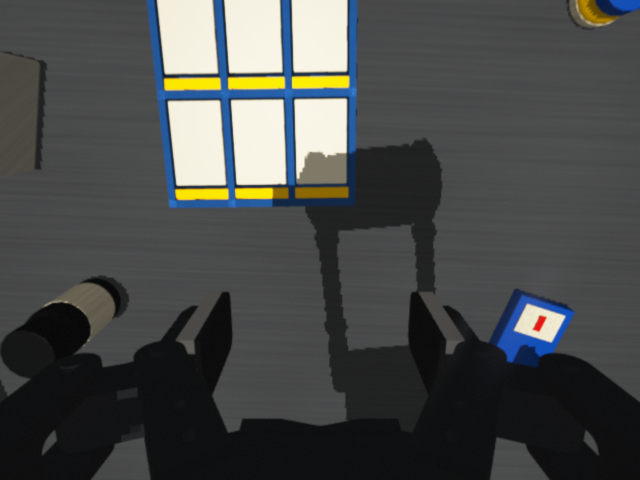

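Bay 3 is bottom right, with its lip at about (322,192). I'll fit the block's pose from the six lip centroids.

```bash
python3 - <<'E'
from h import *
f=cv2.imread("pics/w1.png"); d=np.load("w1.npz"); im={"T":d["T"],"intrinsics":d["K"]}
hsv=cv2.cvtColor(f,cv2.COLOR_BGR2HSV)
m=((hsv[...,0]>20)&(hsv[...,0]<32)&(hsv[...,1]>180)).astype(np.uint8); m[230:]=0; m[:60]=0; m[:,400:]=0
n,l,s,c=cv2.connectedComponentsWithStats(m); W=[]
for i in range(1,n):
    if s[i,4]<100: continue
    cn=max(cv2.findContours((l==i).astype(np.uint8),0,2)[0],key=cv2.contourArea)
    w=np.array([ray(im,u,v,.034)[:2] for u,v in cn[:,0]+0.0],np.float32)*1000
    r=cv2.minAreaRect(w); print(c[i].round(1),np.round(r[0],1),np.round(r[1],1),round(r[2],1)); W.append(r[0])
W=np.array(W)
# model: lips at rack offsets: estimate by sorted
W=W[np.argsort(W[:,0])]; near=W[:3][np.argsort(-W[:3,1])]; far=W[3:][np.argsort(-W[3:,1])]
X=near[2]-near[0]; print("pitch y",np.linalg.norm(X)/2,"ang",np.degrees(np.arctan2(X[0],-X[1])))
if len(far)==3:
    X=far[2]-far[0]; print("far ang",np.degrees(np.arctan2(X[0],-X[1])))
    Y=(far-near).mean(0); print("row pitch",Y,np.degrees(np.arctan2(Y[1],Y[0])))
th=np.radians(2.2); print("bay3",near[2]+38*np.array([np.cos(th),np.sin(th)]))
P=np.load("w1.npy"); print("plate z",np.median(P[110:150,310:345,2]),np.median(P[110:180,240:280,2]), "bench", np.median(P[100:300,450:480,2]))
E
python3 to.py .500 -.207 .12 90
```

```text
[254.9  82.4] [606.8 194. ] [ 8.5 45.5] 2.2
[320.1  81.5] [609.7 141.1] [ 7.9 46.1] 3.5
[191.1  83.3] [604.  246.6] [ 8.5 45.8] 2.2
[321.5 192.1] [518.3 136.5] [ 8.9 45.8] 2.2
[201.7 193.3] [513. 242.] [ 9.3 45.8] 3.6
[260.8 192.7] [515.4 189.2] [ 8.9 45.8] 2.2
pitch y 52.77928996426691 ang 2.8873264909754366
far ang 3.059023544107816
row pitch [91.24564616  4.6656901 ] 2.9271723558298435
bay3 [556.30768418 137.9885982 ]
plate z 0.03364524408295144 0.03363046839768033 bench -0.0012181780864782277
mm [-21.3 342.5 102.5] deg [ -0.32   0.23 -87.8 ] t 4.33 pos [0.5088 0.1359 0.2228] F [-0.6  0.6 -0.2] w 0.064
```

```bash
python3 -m crank '[[-0.02,0.343,0.05,0,0,-88],[-0.02,0.343,0.05,0,0,-88],[-0.02,0.343,0.05,0,0,-88],[-0.02,0.343,0.05,0,0,-88],[-0.02,0.343,0.05,0,0,-88],[-0.02,0.343,0.05,0,0,-88],[-0.02,0.343,0.05,0,0,-88],[-0.02,0.343,0.05,0,0,-88],[-0.02,0.343,0.05,0,0,-88],[-0.02,0.343,0.05,0,0,-88],[-0.02,0.343,0.05,0,0,-88]]' ; python3 - <<'E'
from h import *
im=grab("wrist"); np.save("w2.npy",pts(im)); cv2.imwrite("pics/w2.png",im["frame"]); np.savez("w2.npz",T=im["T"],K=im["intrinsics"])
E
python3 to.py .500 -.207 .12 90
```

```text
clock: 5.7
position: [0.5013, -0.2073, 0.1713]
ee_rot: [-0.004, 0.707, 0.708, -0.002]
contact_force: [0.8, -1.1, -0.4]
width: 0.0642
mm [ 0.2 -1.  51.6] deg [-0.43 -0.1   0.11] t 5.75 pos [ 0.5014 -0.2073  0.1716] F [0.2 0.4 0.6] w 0.0642
```

View pics/w2.png

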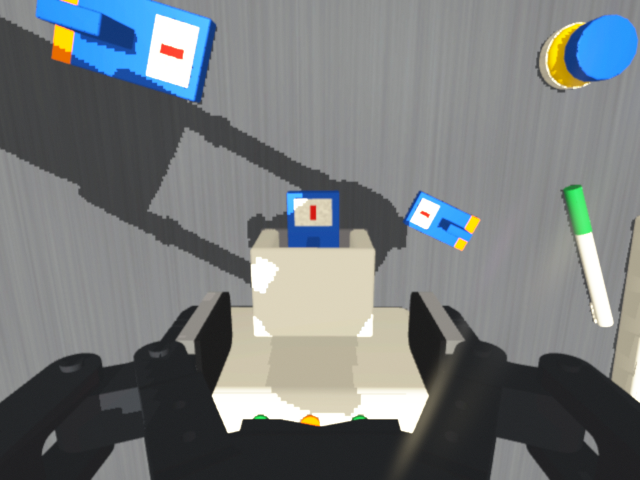

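The heel spans u 287–341 with its end at v≈191, and the hood front edge is at v≈248 (top).

```bash
python3 - <<'E'
from h import *
f=cv2.imread("pics/w2.png"); d=np.load("w2.npz"); im={"T":d["T"],"intrinsics":d["K"]}
hsv=cv2.cvtColor(f,cv2.COLOR_BGR2HSV)
m=((hsv[...,0]>100)&(hsv[...,0]<130)&(hsv[...,1]>120)); 
for v in (195,205,215,225):
    u=np.where(m[v,270:360])[0]+270; print(v,u.min(),u.max(),ray(im,u.min(),v,.018)[:2].round(4),ray(im,u.max()+1,v,.018)[:2].round(4))
c=np.where(m[150:260,314-12])[0]+150; print(c.min(), ray(im,302,c.min(),.018)[:2].round(4)); print("hood front",[ray(im,u,248,.061)[:2].round(4) for u in (255,370)])
E
python3 to.py .500 -.206 .003 90
```

```text
195 286 339 [ 0.4733 -0.1936] [ 0.516  -0.1934]
205 287 339 [ 0.4739 -0.2016] [ 0.5161 -0.2014]
215 287 338 [ 0.4738 -0.2097] [ 0.5154 -0.2096]
225 287 338 [ 0.4736 -0.2179] [ 0.5155 -0.2178]
190 [ 0.486  -0.1895]
hood front [array([ 0.4544, -0.2245]), array([ 0.536 , -0.2242])]
mm [ 1.000e+00 -1.000e-01  1.686e+02] deg [-0.43 -0.1   0.11] t 5.75 pos [ 0.5014 -0.2073  0.1716] F [0.2 0.4 0.6] w 0.0642
```

```bash
python3 -m crank '[[0.0033,-0.0066,0.06,-0.4,0,0],[0.0033,-0.0066,0.11,-0.4,0,0],[0.0033,-0.0066,0.14,-0.4,0,0],[0.0033,-0.0066,0.155,-0.4,0,0],[0.0033,-0.0066,0.164,-0.4,0,0],[0.0033,-0.0066,0.169,-0.4,0,0],[0.0033,-0.0066,0.169,-0.4,0,0]]' 0.75; python3 -m crank '[[0,0,0,0,0,0],[0,0,0,0,0,0],[0,0,0,0,0,0],[0,0,0,0,0,0]]' 0.3 30; python3 to.py .4948 -.204 .003 90
```

```text
clock: 6.62
position: [0.494, -0.204, 0.0032]
ee_rot: [-0.0, 0.706, 0.708, 0.001]
contact_force: [-0.2, 0.2, 0.2]
width: 0.0639
clock: 7.12
position: [0.494, -0.204, 0.0033]
ee_rot: [-0.0, 0.706, 0.708, 0.001]
contact_force: [0.2, 0.1, -1.0]
width: 0.0252
mm [0.  0.8 0.3] deg [ 0.04 -0.06  0.1 ] t 7.12 pos [ 0.494  -0.204   0.0033] F [ 0.2  0.1 -1. ] w 0.0252
```

```bash
python3 - <<'E'
from h import *
a=grab("scene")["frame"][200:320,150:300]; b=grab("wrist")["frame"]
cv2.imwrite("pics/c.png",np.hstack([cv2.resize(a,(450,360)),cv2.resize(b[120:480,160:510],(350,360))]))
E
```

```text
(no output)
```

View pics/c.png

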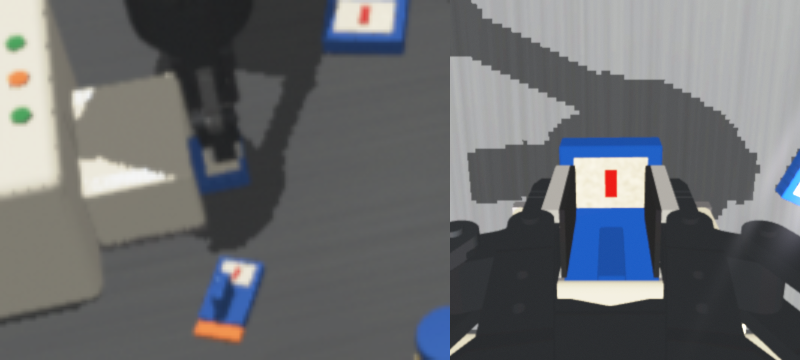

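```bash
python3 - <<'E'
from h import *
im=grab("wrist"); P=pts(im); np.save("w3.npy",P); print(st()["width"])
for v in (260,275,290,305,330,350,370):
    print(v,[(u,*(P[v,u]*1000).round(0)) for u in range(250,381,10)])
E
```

```text
0.025246768079102245
260 [(250, np.float64(463.0), np.float64(-195.0), np.float64(-1.0)), (260, np.float64(467.0), np.float64(-195.0), np.float64(-2.0)), (270, np.float64(472.0), np.float64(-195.0), np.float64(-1.0)), (280, np.float64(477.0), np.float64(-192.0), np.float64(9.0)), (290, np.float64(481.0), np.float64(-192.0), np.float64(8.0)), (300, np.float64(486.0), np.float64(-192.0), np.float64(9.0)), (310, np.float64(490.0), np.float64(-192.0), np.float64(9.0)), (320, np.float64(494.0), np.float64(-192.0), np.float64(9.0)), (330, np.float64(498.0), np.float64(-192.0), np.float64(9.0)), (340, np.float64(503.0), np.float64(-192.0), np.float64(9.0)), (350, np.float64(507.0), np.float64(-192.0), np.float64(9.0)), (360, np.float64(511.0), np.float64(-191.0), np.float64(10.0)), (370, np.float64(516.0), np.float64(-195.0), np.float64(-0.0)), (380, np.float64(521.0), np.float64(-195.0), np.float64(-1.0))]
275 [(250, np.float64(463.0), np.float64(-202.0), np.float64(0.0)), (260, np.float64(467.0), np.float64(-202.0), np.float64(-1.0)), (270, np.float64(474.0), np.float64(-196.0), np.float6
[... 4518 characters left out ...]
0, np.float64(481.0), np.float64(-213.0), np.float64(56.0)), (290, np.float64(481.0), np.float64(-240.0), np.float64(16.0)), (300, np.float64(486.0), np.float64(-239.0), np.float64(16.0)), (310, np.float64(490.0), np.float64(-227.0), np.float64(35.0)), (320, np.float64(494.0), np.float64(-227.0), np.float64(35.0)), (330, np.float64(498.0), np.float64(-227.0), np.float64(35.0)), (340, np.float64(503.0), np.float64(-239.0), np.float64(17.0)), (350, np.float64(507.0), np.float64(-239.0), np.float64(17.0)), (360, np.float64(507.0), np.float64(-211.0), np.float64(59.0)), (370, np.float64(508.0), np.float64(-204.0), np.float64(71.0)), (380, np.float64(507.0), np.float64(-187.0), np.float64(97.0))]
```

```bash
python3 - <<'E'
from h import *
P=np.load("w3.npy")*1000
for u in (272,277,365): print(u,[(v,*P[v,u].astype(int).tolist()) for v in range(276,300,2)])
Q=P[(P[...,1]>-225)&(P[...,1]<-186)&(P[...,2]>20)&(P[...,2]<48)&(abs(P[...,0]-494)<30)]
print(len(Q),np.percentile(Q[:,2],[0,1,5,20,50]),Q.min(0),Q.max(0))
# side-camera and scene check of tip height when closed
s=grab("scene"); S=pts(s)*1000
m=(abs(S[...,0]-494)<30)&(abs(S[...,1]+204)<14)&(S[...,2]>21)
q=S[m]; print(len(q),np.histogram(q[:,2],bins=range(20,100,8)))
E
```

```text
272 [(276, 474, -196, 16), (278, 474, -196, 16), (280, 474, -197, 16), (282, 474, -198, 16), (284, 474, -199, 16), (286, 477, -192, 36), (288, 477, -192, 38), (290, 477, -192, 40), (292, 477, -192, 41), (294, 477, -192, 43), (296, 477, -192, 44), (298, 478, -192, 47)]
277 [(276, 476, -195, 16), (278, 476, -196, 16), (280, 476, -197, 16), (282, 476, -198, 16), (284, 476, -199, 17), (286, 478, -192, 36), (288, 478, -192, 37), (290, 479, -192, 40), (292, 479, -191, 42), (294, 479, -192, 43), (296, 479, -192, 45), (298, 479, -192, 47)]
365 [(276, 512, -196, 15), (278, 512, -196, 16), (280, 512, -197, 15), (282, 512, -198, 17), (284, 512, -199, 17), (286, 510, -192, 35), (288, 509, -192, 38), (290, 509, -191, 40), (292, 509, -192, 41), (294, 509, -191, 44), (296, 509, -192, 44), (298, 509, -192, 46)]
1364 [31.17899406 32.48029447 34.79586144 38.47476877 42.36816223] [ 467.46209721 -214.15935193   31.17899406] [ 520.40400115 -191.46416488   47.99832564]
693 (array([ 1,  4, 16, 31, 11,  0,  0,  1,  3]), array([20, 28, 36, 44, 52, 60, 68, 76, 84, 92]))
```

```bash
python3 -m crank '[[0,0,-0.03,0,0,0],[0,0,-0.06,0,0,0],[0,0,-0.06,0,0,0],[0,0,-0.06,0,0,0]]' 0 30; cat > tip.py <<'E'
from h import *
s=st(); im=grab("wrist"); P=pts(im); M=rot(s); L=(P-s["position"])@M*1000   # tool frame, mm
m=(abs(L[...,0])<16)&(abs(L[...,1])<50)&(L[...,2]>-75)&(L[...,2]<8)&(im["range_z"]>0)
m&=cv2.erode(m.astype(np.uint8),np.ones((3,3)))>0
q=L[m]; print("w",s["width"],"n",len(q),"toolz pct",np.percentile(q[:,2],[50,90,97,99,100]).round(1),"x",q[:,0].min().round(1),q[:,0].max().round(1))
f=q[abs(q[:,0]-11.5)<2]; print("front face z max",np.percentile(f[:,2],[90,99,100]).round(1)); print("F",s["contact_force"].round(1),s["position"].round(4))
E
python3 tip.py
```

```text
clock: 7.82
position: [0.4934, -0.2037, 0.0626]
ee_rot: [-0.001, 0.706, 0.708, 0.0]
contact_force: [0.0, 0.8, 0.0]
width: 0.0
w 1.0097736843105798e-05 n 4591 toolz pct [-59.  -41.  -36.7 -34.9 -32.4] x -10.3 15.3
front face z max [-39.9 -34.4 -32.4]
F [0.  0.8 0. ] [ 0.4934 -0.2037  0.0626]
```

The wrist depth, the scene depth and the jaws closing freely above the heel all agree: the real fingertips end about 31 mm short of the stated TCP. The plate therefore wasn't touched at all, and I have to redo the press with that offset.

```bash
python3 to.py .5618 .1387 .03 3
```

```text
mm [342.1  69.4  32.8] deg [-1.600e-01 -4.000e-02  8.711e+01] t 7.88 pos [ 0.4931 -0.2036  0.0622] F [ 0.4 -0.4 -0.7] w -0.0
```

```bash
python3 -m crank '[[0.05,0.01,-0.04,0,0,10],[0.342,0.069,-0.04,0,0,87],[0.342,0.069,-0.04,0,0,87],[0.342,0.069,-0.04,0,0,87],[0.342,0.069,-0.04,0,0,87],[0.342,0.069,-0.04,0,0,87],[0.342,0.069,-0.04,0,0,87],[0.342,0.069,0.0,0,0,87],[0.342,0.069,0.033,0,0,87],[0.342,0.069,0.044,0,0,87],[0.342,0.069,0.05,0,0,87],[0.342,0.069,0.054,0,0,87],[0.342,0.069,0.056,0,0,87],[0.342,0.069,0.056,0,0,87]]'; python3 to.py .5618 .1387 .004 3
```

```text
clock: 9.62
position: [0.5618, 0.1386, 0.0075]
ee_rot: [-0.001, 1.0, 0.027, -0.0]
contact_force: [0.3, -0.3, 0.3]
width: -0.0
mm [-0.  -0.1  3.5] deg [-0.13  0.01  0.11] t 9.62 pos [0.5618 0.1386 0.0075] F [ 0.3 -0.3  0.3] w -0.0
```

```bash
python3 -m crank '[[0,0,0.002,0,0,0],[0,0,0.004,0,0,0],[0,0,0.006,0,0,0],[0,0,0.006,0,0,0]]';  python3 -m crank '[[0,0,0.001,0,0,0],[0,0,0.002,0,0,0],[0,0,0.002,0,0,0]]'
```

```text
clock: 10.12
position: [0.5624, 0.1387, 0.0052]
ee_rot: [-0.001, 1.0, 0.027, 0.001]
contact_force: [-5.4, -1.8, 20.7]
width: -0.0001
clock: 10.5
position: [0.5631, 0.1388, 0.0052]
ee_rot: [-0.001, 1.0, 0.027, 0.002]
contact_force: [-2.9, -0.8, 14.3]
width: 0.0001
```

Firm stop at 14–20 N, so bay 3 is taken. Next is bay 2.

```bash
python3 -m crank '[[-0.001,0,-0.02,0,0,0],[-0.001,-0.053,-0.02,0,0,0],[-0.001,-0.053,-0.01,0,0,0],[-0.001,-0.053,-0.003,0,0,0],[-0.001,-0.053,0.0,0,0,0],[-0.001,-0.053,0.003,0,0,0],[-0.001,-0.053,0.003,0,0,0]]'
```

```text
clock: 11.38
position: [0.5582, 0.1909, 0.0051]
ee_rot: [-0.001, 1.0, 0.027, 0.001]
contact_force: [-8.6, 1.1, 22.1]
width: -0.0003
```

Bay 2 is taken too. Now bay 1.

```bash
python3 -m crank '[[0,0,-0.02,0,0,0],[0,-0.053,-0.02,0,0,0],[0,-0.053,-0.01,0,0,0],[0,-0.053,-0.003,0,0,0],[0,-0.053,0.0,0,0,0],[0,-0.053,0.003,0,0,0],[0,-0.053,0.003,0,0,0]]'; python3 to.py .653 .144 .02 3
```

```text
clock: 12.25
position: [0.5544, 0.2424, 0.0051]
ee_rot: [-0.001, 1.0, 0.026, 0.001]
contact_force: [-7.3, -1.9, 21.2]
width: -0.0
mm [ 93.4 103.4 -15. ] deg [-0.13 -0.07 -0.02] t 12.25 pos [0.5544 0.2424 0.0051] F [-7.3 -1.9 21.2] w -0.0
```

Bay 1 is taken as well. Next is bay 4.

```bash
python3 -m crank '[[0,0,-0.02,0,0,0],[0.05,0,-0.02,0,0,0],[0.094,0.001,-0.02,0,0,0],[0.094,0.001,-0.01,0,0,0],[0.094,0.001,-0.003,0,0,0],[0.094,0.001,0.0,0,0,0],[0.094,0.001,0.003,0,0,0],[0.094,0.001,0.003,0,0,0]]'
```

```text
clock: 13.25
position: [0.6477, 0.2464, 0.0023]
ee_rot: [-0.001, 1.0, 0.026, 0.0]
contact_force: [-1.1, 0.4, 0.0]
width: -0.0001
```

```bash
python3 -m crank '[[0,0,0.004,0,0,0],[0,0,0.008,0,0,0],[0,0,0.0095,0,0,0],[0,0,0.0095,0,0,0],[0,0,0.0095,0,0,0]]'; python3 tip.py; python3 - <<'E'
from h import *
im=grab("scene"); cv2.imwrite("pics/press4.png",cv2.resize(im["frame"][190:310,360:500],None,fx=4,fy=4))
E
```

```text
clock: 13.88
position: [0.6476, 0.2464, -0.0072]
ee_rot: [-0.001, 1.0, 0.026, 0.0]
contact_force: [-0.6, 0.3, 0.6]
width: -0.0001
w -0.00010371284475565212 n 17577 toolz pct [-40.7 -26.5  -5.6  -5.1  -3.7] x -15.9 16.0
front face z max [-27.8  -5.4  -4.1]
F [-0.6  0.3  0.6] [ 0.6476  0.2464 -0.0072]
```

View pics/press4.png

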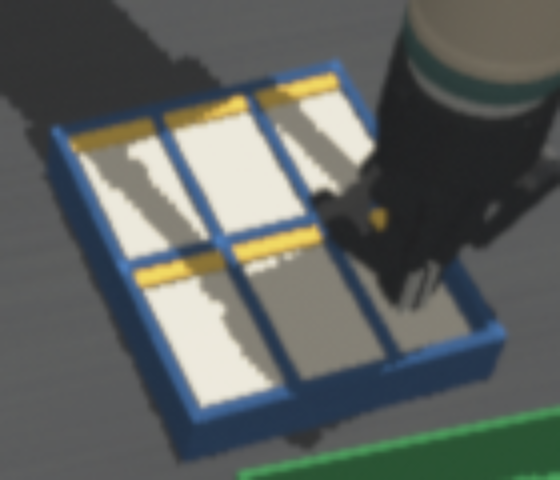

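The fingertips are inside bay 4 (crop (410,300)), about 13 mm below the plate's rest level, with no force. Bay 4 is empty. I'm checking where the gripper body really sits before reaching past the hood.

```bash
python3 - <<'E'
from h import *
d=np.load("w2.npz"); P=np.load("w2.npy"); 
p0=np.array([.5014,-.2073,.1715]); M=R.from_euler('z',90,degrees=True).as_matrix()@np.diag([1,-1,-1])
L=(P-p0)@M*1000
for u,v in [(320,428),(320,440),(320,470),(260,430),(260,450),(220,300),(220,340),(215,360),(180,370),(70,370),(150,360),(180,420),(490,370),(540,370),(600,370)]: print(u,v,L[v,u].round(0))
E
python3 to.py .4948 -.200 .05 90
```

```text
320 428 [  11.    1. -103.]
320 440 [  10.    1. -106.]
320 470 [  12.    1. -115.]
260 430 [  11.  -11. -104.]
260 450 [  12.  -10. -110.]
220 300 [ 12. -32. -45.]
220 340 [  0. -32. -51.]
215 360 [ -2. -32. -59.]
180 370 [ 12. -32. -87.]
70 370 [ 13. -56. -88.]
150 360 [ 13. -40. -83.]
180 420 [  19.  -23. -111.]
490 370 [ 13.  40. -87.]
540 370 [ 12.  52. -86.]
600 370 [-153.  261.  172.]
mm [-176.   437.6  -58.2] deg [-6.0e-02 -1.3e-01 -8.7e+01] t 13.97 pos [ 0.6477  0.2464 -0.0071] F [-0.2  0.3 -0.1] w -0.0001
```

The whole gripper sits about 30 mm back of the stated TCP: palm at −103 instead of −73, pads at −42 when open. Clearances stay as specified, so I only need to shift z by −30 mm.

```bash
python3 -m crank '[[0,0,-0.05,0,0,0],[-0.02,0.05,-0.08,0,0,0],[-0.176,0.4405,-0.08,0,0,-87],[-0.176,0.4405,-0.08,0,0,-87],[-0.176,0.4405,-0.08,0,0,-87],[-0.176,0.4405,-0.08,0,0,-87],[-0.176,0.4405,-0.08,0,0,-87],[-0.176,0.4405,-0.08,0,0,-87],[-0.176,0.4405,-0.08,0,0,-87],[-0.176,0.4405,-0.08,0,0,-87],[-0.176,0.4405,-0.08,0,0,-87],[-0.176,0.4405,-0.08,0,0,-87]]' 0.65; python3 to.py .4948 -.203 -.032 90
```

```text
clock: 15.48
position: [0.4948, -0.2033, 0.072]
ee_rot: [-0.0, 0.708, 0.706, 0.001]
contact_force: [-0.5, 0.3, -0.6]
width: 0.0553
mm [ 1.00e-01 -1.00e-01  1.04e+02] deg [ 0.05 -0.11 -0.11] t 15.47 pos [ 0.4948 -0.2033  0.072 ] F [-0.5  0.3 -0.6] w 0.0553
```

```bash
python3 -m crank '[[0,0,0.05,0,0,0],[0,0,0.08,0,0,0],[0,0,0.095,0,0,0],[0,0,0.104,0,0,0],[0,0,0.104,0,0,0]]' 0.65; python3 -m crank '[[0,0,0,0,0,0],[0,0,0,0,0,0],[0,0,0,0,0,0],[0,0,0,0,0,0]]' 0.3 30
```

```text
clock: 16.1
position: [0.4953, -0.2032, -0.0319]
ee_rot: [-0.0, 0.708, 0.706, 0.001]
contact_force: [-0.5, -0.1, 0.3]
width: 0.0554
clock: 16.6
position: [0.496, -0.2035, -0.0311]
ee_rot: [0.001, 0.708, 0.706, 0.001]
contact_force: [-1.0, 0.5, 5.9]
width: 0.0414
```

```bash
python3 -m crank '[[0,0,-0.001,0,0,0],[0.01,0,-0.001,0,0,0],[0.025,0,-0.001,0,0,0],[0.04,0,-0.001,0,0,0],[0.055,0,-0.001,0,0,0],[0.07,0,-0.001,0,0,0],[0.085,0,-0.001,0,0,0],[0.085,0,-0.001,0,0,0]]';  python3 -m crank '[[0,0,0.002,0,0,0],[0,0,0.004,0,0,0],[0,0,0.004,0,0,0]]'
```

```text
clock: 17.6
position: [0.4958, -0.1172, -0.0301]
ee_rot: [0.0, 0.707, 0.707, 0.001]
contact_force: [0.3, -0.5, -1.5]
width: 0.0409
clock: 17.98
position: [0.4965, -0.1176, -0.0315]
ee_rot: [0.001, 0.707, 0.707, 0.002]
contact_force: [-3.1, 2.8, 22.2]
width: 0.0414
```

```bash
python3 -m crank '[[0,0,-0.001,0,0,0],[0,0,-0.001,0,0,0],[0,0,-0.001,0,0,0],[0,0,-0.001,0,0,0]]' 0.65;  python3 -m crank '[[0,0,-0.03,0,0,0],[0.0,0,-0.08,0,0,0],[0.01,0,-0.13,0,0,0],[0.01,0,-0.19,0,0,0],[0.01,0,-0.2,0,0,0],[0.01,0,-0.2,0,0,0]]'; python3 - <<'E'
from h import *
im=grab("wrist"); np.save("w4.npy",pts(im)); cv2.imwrite("pics/w4.png",im["frame"]); np.savez("w4.npz",T=im["T"],K=im["intrinsics"])
E
```

```text
clock: 18.48
position: [0.4962, -0.1177, -0.0309]
ee_rot: [0.001, 0.708, 0.707, 0.001]
contact_force: [-0.2, 0.2, -0.2]
width: 0.0555
clock: 19.23
position: [0.4956, -0.1079, 0.1692]
ee_rot: [0.001, 0.707, 0.707, 0.002]
contact_force: [0.2, -0.1, -0.5]
width: 0.0559
```

View pics/w4.png

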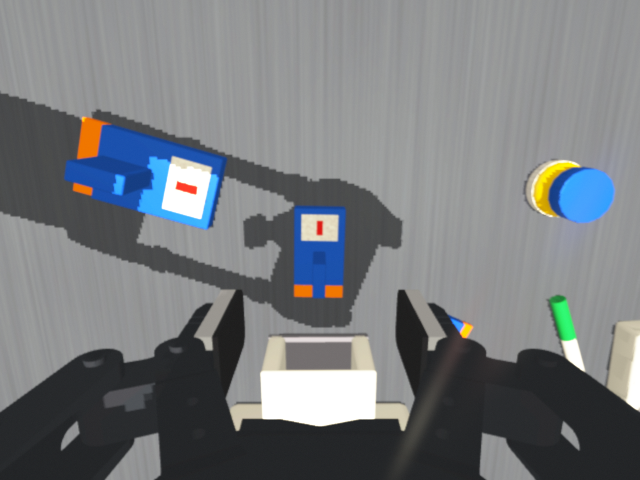

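The cassette lies flat and clear of the reader: heel at (319,206), toe at v≈298, fin at u≈319.

```bash
python3 - <<'E'
from h import *
f=cv2.imread("pics/w4.png"); d=np.load("w4.npz"); im={"T":d["T"],"intrinsics":d["K"]}; P=np.load("w4.npy")
hsv=cv2.cvtColor(f,cv2.COLOR_BGR2HSV)
m=((hsv[...,0]>100)&(hsv[...,0]<130)&(hsv[...,1]>120))
for v in (215,240,255,275):
    u=np.where(m[v,280:360])[0]+280; a=ray(im,u.min(),v,.012);b=ray(im,u.max()+1,v,.012); print(v,u.min(),u.max(),a[:2].round(4),b[:2].round(4),"mid",((a+b)/2)[:2].round(4))
c=np.where(m[190:260,300])[0]+190; print("heel",c.min(),ray(im,302,c.min(),.012)[:2].round(4))
o=((hsv[...,0]>5)&(hsv[...,0]<18)&(hsv[...,1]>170)); o[:270]=0;o[320:]=0;o[:,:285]=0;o[:,350:]=0
ys,xs=np.where(o); print("toe",ys.min(),ys.max(),ray(im,319,ys.max()+1,.006)[:2].round(4))
z=P[...,2]; q=P[(z>.038)&(z<.056)&(abs(P[...,0]-.495)<.02)&(abs(P[...,1]+.155)<.03)]; print("fin top",len(q),q.mean(0).round(4),q.min(0).round(4),q.max(0).round(4))
q=P[(z>.007)&(z<.016)&(abs(P[...,0]-.495)<.018)&(abs(P[...,1]+.135)<.02)]; print("top z",len(q),np.median(q[:,2]))
E
```

```text
215 294 345 [ 0.4753 -0.1112] [ 0.5174 -0.1113] mid [ 0.4964 -0.1113]
240 294 344 [ 0.4749 -0.1323] [ 0.5169 -0.1323] mid [ 0.4959 -0.1323]
255 294 343 [ 0.4747 -0.1452] [ 0.5163 -0.1453] mid [ 0.4955 -0.1453]
275 294 343 [ 0.4744 -0.1629] [ 0.5165 -0.163 ] mid [ 0.4955 -0.1629]
heel 206 [ 0.4819 -0.1039]
toe 285 297 [ 0.4954 -0.1865]
fin top 475 [ 0.4953 -0.1551  0.0444] [ 0.49   -0.1704  0.0381] [ 0.5001 -0.142   0.0467]
top z 1854 0.011030048769248846
```

```bash
python3 to.py .4955 -.1545 -.011 89
```

```text
mm [-47.2   0.6 178.9] deg [ 0.06 -0.1   0.93] t 19.27 pos [ 0.4947 -0.1076  0.168 ] F [0.3 0.3 0.3] w 0.0556
```

```bash
python3 -m crank '[[-0.047,0.0006,0.05,0,0,0.9],[-0.047,0.0006,0.11,0,0,0.9],[-0.047,0.0006,0.15,0,0,0.9],[-0.047,0.0006,0.17,0,0,0.9],[-0.047,0.0006,0.179,0,0,0.9],[-0.047,0.0006,0.179,0,0,0.9]]' 0.45; python3 -m crank '[[0,0,0,0,0,0],[0,0,0,0,0,0],[0,0,0,0,0,0],[0,0,0,0,0,0]]' 0 60; python3 to.py .4955 -.1545 -.011 89; python3 -m crank '[[0,0,-0.01,0,0,0],[0,0,-0.04,0,0,0],[0,0,-0.08,0,0,0],[0,0,-0.08,0,0,0]]'; python3 to.py .63 .22 .08 2.9
```

```text
clock: 20.02
position: [0.4944, -0.1538, -0.0124]
ee_rot: [-0.002, 0.713, 0.701, 0.0]
contact_force: [-0.1, 0.3, 0.1]
width: 0.0387
clock: 20.52
position: [0.495, -0.154, -0.0116]
ee_rot: [-0.001, 0.713, 0.701, 0.001]
contact_force: [-0.1, -0.3, 3.2]
width: 0.0091
mm [-0.5  0.5 -0.6] deg [-0.02 -0.14  0.04] t 20.52 pos [ 0.495  -0.154  -0.0116] F [-0.1 -0.3  3.2] w 0.0091
clock: 21.02
position: [0.4975, -0.1554, 0.0717]
ee_rot: [0.002, 0.713, 0.701, 0.002]
contact_force: [0.6, 0.4, -1.3]
width: 0.0091
mm [377.5 126.3  -7.7] deg [ 0.32 -0.25 86.14] t 21.02 pos [ 0.4975 -0.1554  0.0717] F [ 0.6  0.4 -1.3] w 0.0091
```

```bash
cat > bay.py <<'E'
import sys,subprocess
from h import *
# bay.py tipx tipz theta [cx cy]: tool shift to put toe's bottom corner there (mm, bay frame)
tx,tz,th=map(float,sys.argv[1:4]); cx,cy=(float(v) for v in sys.argv[4:6]) if len(sys.argv)>4 else (.6424,.2488)
a,b=30.5,-11.6; t=np.radians(th); y=np.radians(2.9)
X=(tx+a*np.cos(t)-b*np.sin(t))/1000; Z=(tz+a*np.sin(t)+b*np.cos(t))/1000
s=st(); M=rot(s)
G=R.from_euler('z',2.9,degrees=True).as_matrix()@np.diag([1,-1,-1])@R.from_euler('y',th,degrees=True).as_matrix()
d=M.T@(np.array([cx+X*np.cos(y),cy+X*np.sin(y),Z])-s["position"]); print((d*1000).round(1),R.from_matrix(M.T@G).as_rotvec(degrees=True).round(1))
E
python3 bay.py -28.5 70 0; python3 bay.py -28.5 55 15
```

```text
[406.7 140.   13.9] [ 0.3 -0.2 86.1]
[406.8 142.   20.7] [-11.   11.8  85.6]
```

```bash
python3 -m crank '[[0.407,0.14,0,0,0,86],[0.407,0.14,0,0,0,86],[0.407,0.14,0,0,0,86],[0.407,0.14,0,0,0,86],[0.407,0.14,0,0,0,86],[0.407,0.14,0,0,0,86],[0.407,0.14,0,0,0,86],[0.407,0.14,0,0,0,86],[0.407,0.14,0,0,0,86],[0.407,0.142,0.0,-11,11.8,85.6],[0.407,0.142,0.01,-11,11.8,85.6],[0.407,0.142,0.01,-11,11.8,85.6]]'; python3 bay.py -28.5 55 15;  python3 - <<'E'
from h import *
im=grab("wrist"); np.save("w5.npy",pts(im)); cv2.imwrite("pics/w5.png",im["frame"]); np.savez("w5.npz",T=im["T"],K=im["intrinsics"])
im=grab("scene"); np.save("s5.npy",pts(im)); cv2.imwrite("pics/s5.png",cv2.resize(im["frame"][180:320,360:520],None,fx=3,fy=3))
a=cv2.imread("pics/w5.png"); b=cv2.imread("pics/s5.png")
cv2.imwrite("pics/ws5.png",np.hstack([cv2.resize(a,(400,300)),cv2.resize(b,(343,300))]))
E
```

```text
clock: 22.52
position: [0.6422, 0.2485, 0.0597]
ee_rot: [-0.002, 0.992, 0.026, 0.127]
contact_force: [0.1, -0.2, -1.5]
width: 0.0087
[ 2.1 -0.3  8.8] [0.1 0.4 0.1]
```

View pics/ws5.png

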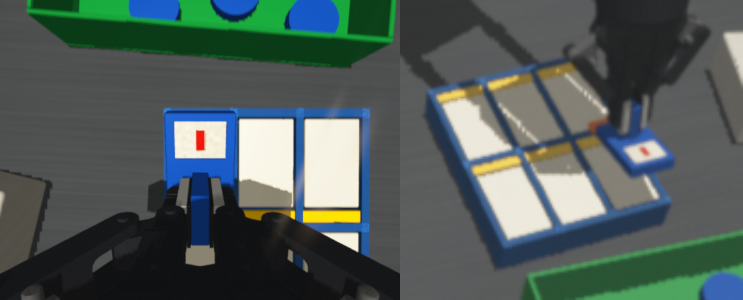

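```bash
python3 - <<'E'
from h import *
f=cv2.imread("pics/w5.png"); d=np.load("w5.npz"); im={"T":d["T"],"intrinsics":d["K"]}
g=cv2.cvtColor(f,cv2.COLOR_BGR2HSV); w=(g[...,1]<60)&(g[...,2]>140)
Rk=np.array([[np.cos(np.radians(2.9)),np.sin(np.radians(2.9))],[-np.sin(np.radians(2.9)),np.cos(np.radians(2.9))]])
def loc(u,v,h): return Rk@(ray(im,u,v,h)[:2]-[.6424,.2488])*1000
for v in (200,220,240,260,280):
    u=np.where(w[v,375:590])[0]+375; e=np.split(u,np.where(np.diff(u)>4)[0]+1); e=[x for x in e if len(x)>30]
    print(v,[(x[0],x[-1],loc(x[0],v,.035).round(1),loc(x[-1]+1,v,.035).round(1)) for x in e])
for uu in (420,440,520,550):
    v=np.where(w[150:350,uu])[0]+150; print("far edge",uu,v[0],loc(uu,v[0],.035).round(1))
E
```

```text
200 [(np.int64(382), np.int64(469), array([ 37. , -30.4]), array([ 37. , -74.4])), (np.int64(487), np.int64(574), array([ 37.1, -82.9]), array([  37.2, -127. ]))]
220 [(np.int64(382), np.int64(469), array([ 27. , -30.4]), array([ 27.1, -74.5])), (np.int64(487), np.int64(574), array([ 27.1, -83. ]), array([  27.2, -127.1]))]
240 [(np.int64(382), np.int64(469), array([ 17. , -30.5]), array([ 17. , -74.5])), (np.int64(487), np.int64(574), array([ 17.1, -83. ]), array([  17.1, -127.2]))]
260 [(np.int64(382), np.int64(469), array([  7. , -30.5]), array([  7. , -74.6])), (np.int64(487), np.int64(574), array([  7. , -83.1]), array([   7.1, -127.3]))]
280 [(np.int64(382), np.int64(468), array([ -3.1, -30.5]), array([ -3. , -74.1])), (np.int64(485), np.int64(573), array([ -3. , -82.2]), array([  -2.9, -126.8]))]
far edge 420 190 [ 42.  -49.4]
far edge 440 190 [ 42.  -59.4]
far edge 520 190 [ 42.1 -99.4]
far edge 550 190 [  42.1 -114.4]
```

Alignment agrees to within 1 mm. I'm updating the bay centre to (0.643, 0.2494) and working out the insertion rows.

```bash
for p in "-28.5 40 15" "-28.5 30 15" "-28.5 20.5 15" "-36.5 20.5 15" "-40 20.5 10" "-40 20.3 4" "-40 20 0"; do python3 bay.py $p .643 .2494; done
```

```text
[-6.3 -0.4 24.7] [0. 0. 0.]
[-8.9 -0.4 34.4] [0. 0. 0.]
[-11.4  -0.4  43.5] [0. 0. 0.]
[-19.1  -0.4  41.5] [0. 0. 0.]
[-23.6  -0.4  43.2] [ 0. -5.  0.]
[-25.3  -0.4  46.4] [  0. -11.   0.]
[-26.7  -0.4  48.5] [  0. -15.   0.]
```

```bash
python3 -m crank '[[-0.0063,-0.0004,0.0247,0,0,0],[-0.0089,-0.0004,0.0344,0,0,0],[-0.0114,-0.0004,0.0435,0,0,0],[-0.0114,-0.0004,0.0435,0,0,0],[-0.0114,-0.0004,0.0435,0,0,0]]'; for p in "-28.5 20.5 15" "-36.5 20.5 15" "-40 20.5 10" "-40 20.3 4" "-40 19.7 0"; do python3 bay.py $p .643 .2494; done
```

```text
clock: 23.25
position: [0.6474, 0.2497, 0.0177]
ee_rot: [-0.003, 0.991, 0.025, 0.131]
contact_force: [1.4, -0.6, -0.6]
width: 0.0092
[-0.6  0.1  0.4] [ 0. -0.  0.]
[-8.3  0.1 -1.7] [ 0. -0.  0.]
[-12.8   0.1   0. ] [ 0. -5.  0.]
[-14.5   0.1   3.2] [  0. -11.   0.]
[-16.    0.1   5.7] [  0. -15.   0.]
```

No resistance on entry. Now sliding the toe under the lip.

```bash
python3 -m crank '[[-0.003,0,-0.0005,0,0,0],[-0.0055,0,-0.001,0,0,0],[-0.0083,0,-0.0017,0,0,0],[-0.0083,0,-0.0017,0,0,0]]'; for p in "-36.5 20.5 15" "-40 20.5 10" "-40 20.3 4" "-40 19.7 0"; do python3 bay.py $p .643 .2494; done
```

```text
clock: 23.75
position: [0.6384, 0.2493, 0.0171]
ee_rot: [-0.003, 0.991, 0.025, 0.13]
contact_force: [-0.7, -0.1, -0.6]
width: 0.0089
[0.6 0.1 0.1] [0. 0. 0.]
[-3.9  0.1  1.8] [ 0. -5.  0.]
[-5.6  0.1  5. ] [  0. -11.   0.]
[-7.   0.1  7.5] [  0. -15.   0.]
```

```bash
python3 -m crank '[[-0.002,0,0.001,0,-2.5,0],[-0.0039,0,0.0018,0,-5,0],[-0.0045,0,0.0034,0,-8,0],[-0.0056,0,0.005,0,-11,0],[-0.006,0,0.006,0,-13,0],[-0.007,0,0.0073,0,-15,0],[-0.007,0,0.0073,0,-15,0]]'; python3 bay.py -40 20 0 .643 .2494
```

```text
clock: 24.62
position: [0.6346, 0.2491, 0.0084]
ee_rot: [0.0, 1.0, 0.025, 0.001]
contact_force: [0.8, -0.2, 1.1]
width: 0.009
[-1.1  0.1 -0. ] [ 0.  -0.1  0. ]
```

```bash
python3 -m crank '[[0,0,0.001,0,0,0],[0,0,0.001,0,0,0]]'; python3 -m crank '[[0,0,0,0,0,0],[0,0,0,0,0,0],[0,0,0,0,0,0]]' 0.3 20; python3 -m crank '[[0,0,-0.02,0,0,0],[0,0,-0.05,0,0,0],[-0.03,0,-0.1,0,0,0],[-0.06,0,-0.16,0,0,0],[-0.08,0,-0.2,0,0,0],[-0.08,0,-0.2,0,0,0]]'; python3 - <<'E'
from h import *
im=grab("wrist"); P=pts(im); cv2.imwrite("pics/w6.png",im["frame"]); np.savez("w6.npz",T=im["T"],K=im["intrinsics"],P=P)
E
```

```text
clock: 24.88
position: [0.6347, 0.2491, 0.0082]
ee_rot: [0.0, 1.0, 0.026, 0.001]
contact_force: [-1.2, -0.6, 4.1]
width: 0.0088
clock: 25.25
position: [0.6345, 0.2491, 0.0079]
ee_rot: [0.0, 1.0, 0.026, 0.001]
contact_force: [0.3, 0.1, -0.3]
width: 0.0256
clock: 26.0
position: [0.555, 0.246, 0.2127]
ee_rot: [-0.001, 1.0, 0.026, 0.005]
contact_force: [0.1, 0.8, -0.5]
width: 0.0255
```

View pics/w6.png

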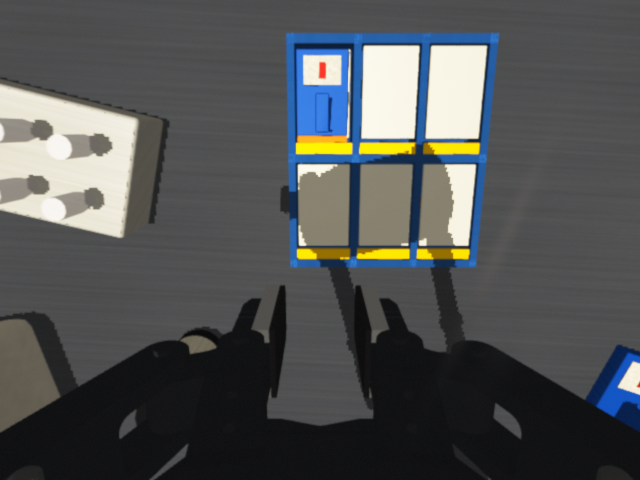

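The cassette is in bay 4 at (322,95), with only a thin orange strip of the toe showing beyond the lip at v≈140. I'll check height, tilt and position numerically.

```bash
python3 - <<'E'
from h import *
d=np.load("w6.npz"); P=d["P"]; im={"T":d["T"],"intrinsics":d["K"]}
f=cv2.imread("pics/w6.png"); g=cv2.cvtColor(f,cv2.COLOR_BGR2HSV)
V,U=np.mgrid[:480,:640]
m=(U>302)&(U<342)&(V>52)&(V<132)&(P[...,2]>.02)&(P[...,2]<.042)
q=P[m]; A=np.c_[q[:,:2]-q[:,:2].mean(0),np.ones(len(q))]; c=np.linalg.lstsq(A,q[:,2],rcond=None)[0]; print("body top: slope",c[:2].round(3),"z",c[2].round(4),len(q))
# reference: wall tops & plates
for n,(u0,u1,v0,v1) in dict(plate5=(365,415,50,135),plate6=(430,482,50,135),plate2=(360,410,170,240)).items():
    q=P[v0:v1,u0:u1].reshape(-1,3); A=np.c_[q[:,:2]-q[:,:2].mean(0),np.ones(len(q))]; c=np.linalg.lstsq(A,q[:,2],rcond=None)[0]; print(n,c.round(4))
b=lambda u,v,h:(np.array([[np.cos(.0506),np.sin(.0506)],[-np.sin(.0506),np.cos(.0506)]])@(ray(im,u,v,h)[:2]-[.643,.2494])*1000).round(1)
y=(g[...,0]>20)&(g[...,0]<32)&(g[...,1]>180); o=(g[...,0]>5)&(g[...,0]<18)&(g[...,1]>150)
for k,mm in (("yellow",y),("orange",o)):
    v=np.where(mm[100:158,310])[0]+100; print(k,v.min(),v.max(),b(310,v.min(),.034 if k=="yellow" else .026),b(310,v.max()+1,.034))
for u in (305,340): print([ (v) for v in range(40,56) if g[v,u,1]<100 or g[v,u,2]<60])
hsvb=(g[...,0]>100)&(g[...,0]<130)
print(f[40:56,310].tolist())
E
```

```text
body top: slope [0.014 0.002] z 0.0309 2550
plate5 [-0.077   0.2629  0.0343]
plate6 [-0.1423  0.5853  0.0346]
plate2 [0.2024 0.4162 0.035 ]
yellow 138 153 [-30.6  10.4] [-43.5  10.4]
orange 136 136 [-29.1  10.6] [-29.8  10.4]
[45, 46, 55]
[45, 46, 47, 55]
[[171, 98, 39], [171, 98, 39], [153, 86, 34], [106, 58, 23], [62, 35, 16], [56, 31, 16], [56, 32, 16], [60, 33, 15], [103, 49, 16], [179, 89, 37], [221, 118, 50], [228, 125, 54], [227, 124, 54], [227, 126, 60], [211, 138, 103], [202, 201, 201]]
```

```bash
python3 -m crank '[[0,0,0,0,0,0],[0,0,0,0,0,0]]'; python3 -c "from rig import job; print(job.sign_off())"
```

```text
clock: 26.3
position: [0.5543, 0.2452, 0.2083]
ee_rot: [0.0, 1.0, 0.026, 0.002]
contact_force: [0.0, 0.8, -1.0]
width: 0.0255
the job is handed in; nothing more can be done
None
```

The blue cassette is lying flat in bay 4 (far left) with its toe under the yellow lip, released, and the job was handed in at about 26 s.

- **Finding the bay:** plates 3, 2 and 1 each stopped firmly at 14–22 N. Plate 4 gave no measurable force down to about 13 mm of travel, so bay 4 is empty.
- **Moving the cassette:** I drew it out by the heel. It dropped about 5 mm onto the bench when released, because the fingertips reached the bench first. I then picked it up by the fin, slid the toe under the lip at 15° and lowered it flat.
- **Last checks:** the body top measured z ≈ 31 mm against an expected 32 mm; this camera reads about 1 mm low. The slope was about 0.014 rad. From the release pose, the cassette centre is about 1 mm from the bay point. The picture shows the toe under the lip, and the arm is clear of everything. The planned path kept clear of the jars, bottle and marker, but I didn't re-measure them at the end.
- **What disagreed:** the real fingertips sit about 30 mm behind the stated TCP. Because of this, my first press of bay 3 touched nothing and I wrongly read that plate as sunk. My first grip on the heel also closed above it. I found the offset in the depth images and redid both. The last check's plane fits to the white plates were spoiled by stray points, so I ignored them.

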